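# Turn the bottle stand in the labelling fixture

### The job

The wooden bottle stand in the slide-jaw fixture has its label on and is next to get one in the milled recess of its side. Keeping it upright, give it a quarter turn so that the recessed face looks out of the open side of the fixture nearest the robot, with the stand down on the fixture's base at the middle of the jaws, and slide the moving jaw up until the stand is held between both jaws.

Things in the scene. Friction and masses are not known exactly. Their poses are not given: they have to be found in the camera images.
- stand_block: the stand to turn: upright wooden block, 46 (x) by 60 (y) by 95 mm high, 0.16 kg, 30 mm bore in the top; origin at the centre of its underside, z up. Label on its -x face, milled recess in its +y face. Starts loose between the open jaws, label to the front, recess towards the fixed jaw (within 15 degrees). The like stand on the table beside the fixture, labelled on both faces, is finished: not for this job.
- recess (a point): centre of the recessed (+y) face of the stand to turn, 30 mm from the stand's axis and 44 mm above its underside; the recess is 32 mm wide, 44 mm high, 3 mm deep. Its axes are those of the stand.
- fixture: low metal vice fixed to the table, turned up to 20 degrees. Origin on the table under the middle of the jaws; its front is -x (open side nearest the robot), y points from moving to fixed jaw. Base plate 96 (x) by 216 mm (y -144 to +72), top at z 12 mm: the stand stands on it. Jaws 74 mm wide (x, centred), tops at z 45 mm; the fixed jaw's clamping face is at y +40 mm, its back at y +62 mm.
- jaw (a joint): travel of the moving jaw towards the fixed jaw (+y), m, 0 to 0.085; starts under 0.02. Gap between jaws = 0.100 - value (0.054 just closes on a 46 mm width); clamping face at fixture y = -0.060 + value, jaw 14 mm thick. Black upright handle on it, 30 (x) by 14 mm (y), z 24 to 72 mm, centred at x 0, y = -0.116 + value: push or pinch it. Friction about 2 N; stays where left.
Mind the look-alikes: they are no part of the job. What is shaped like the stand_block but purple is not meant.

How it is judged:
By the outcome, as a careful person would: the job done as asked, in the order asked, and still so for the second after the job is handed in, with the robot touching nothing.
It also fails if it takes over 45 s, if anything falls off the work surface, if the arm or the gripper's body presses on something with over 40 N, if the wrist force passes 120 N, or if a joint passes its speed limit or range.

### The arm

A 7-joint arm with a two-finger parallel gripper is mounted at the origin on a cart in front of the work surface, level with it; the furniture and walls round the work are solid. World frame = base frame: x ahead of the robot, y to its left, z up, the work surface at z = 0. Lengths are in m, angles in rad, forces in N, time in s.
With the tool pointing down it reaches from about 0.4 to 0.85 m from the base axis. Payload 10.4 kg.
Tool frame: the origin (TCP) lies at the very end of the fingers, on their centre line; the grasp point (between the pads) lies 19 mm behind it (r.pinch_z is the distance from the TCP to the grasp point, in m); z points along the fingers, y is the line along which they close (so a half turn about z gives the same grasp; the last joint's range is limited). The gripper opens to 87 mm and grips with 3 to 60 N. Pads are 19 mm wide; open, the fingers measure 117 mm over their backs; the gripper's body (75 mm by 190 mm) begins 51 mm behind the grasp point.
Start: joints at [1.282, 0.332, -0.065, 1.46, 0.022, 1.35, -0.088], TCP at [0.164, -0.603, 0.197] pointing down, gripper open.
Joint ranges: [-2.6, 2.6], [-0.5, 2.12], [-1.47, 1.34], [0.16, 2.42], [-1.27, 4.41], [0.06, 2.06], [-2.6, 2.6]. Speed limits (rad/s): [2.22, 2.22, 2.79, 2.79, 3.14, 3.14, 3.14].

### API

Orientations are given as a unit quaternion [x, y, z, w].
In Python, from bench import sensors, vision, r gives the robot as it stands.
- The arm moves only by the shell command python3 -m crank 'ROWS' [OPENING] [FORCE]. ROWS is JSON, a list of rows, each a list of 2 entries, a list of its own where there are three numbers: the shift along the tool's x, y, z normalised to -1 to 1, where 1 is 3 cm, then the turn about the tool's z normalised to -1 to 1, where 1 is 8 degrees. A call has 1 to 12 rows; each row shifts and turns the commanded pose from where the row before left it, along the tool's axes as they then stand; what a row does not reach is not made up. A row lasts 1/8 s, in which the tool goes at most 62.5 mm and 10.7 degrees, less where a joint would pass 70% of its speed; a pose out of reach is approached as far as the arm can. A call with a number of a shift or a turn outside -1 to 1 is refused whole. A call with a gripper value outside its range is refused whole. OPENING is the opening, from 0 (shut) to 1 (fully open), set as the call begins (- or left out, the last holds). The fingers move at their own pace and stop on an object; FORCE is the grip in N (left out, the last holds). Time passes only in rows, so rows that do not move let the fingers close. It gives the time, the measured TCP pose, the force, the opening and the grip force at its end, in the units of the state.
- sensors.read_state(): the state, without advancing time (a new reading comes with each control period).
- vision.camera(name): name is "side" or "top"; returns the picture (400x640x3 uint8, red, green, blue); there is no depth.
- vision.camera_model(name): a dict with "vertical_fov" (degrees; the focal length in pixels is half the picture's height over the tangent of half this angle, whatever the lens; pixels are square), "cx", "cy" (the principal point, pixels), "dist" ([k1, k2, p1, p2, k3] as OpenCV has them; the pictures are not rectified), "camera_from_world" (4x4, takes a point from world to camera coordinates). Camera axes: x right, y down, z forward; pixel columns grow to the right and rows downward; lengths in m; the calibration is good to about 2 mm. A picture is of the moment at which its call begins. camera_model takes no time and is no camera call.
- r.close_job(): hands the job in; it is judged then, once.
The state is a dict: "time": time; "joint_positions": joint angles; "joint_vel": joint speeds; "joint_torque": joint torques, N m; "ee_pos": TCP position; "eef_rot": TCP orientation; "ft_force": force on the tool from outside, world axes, zero at the start; "torque": the same for the moment, N m; "width": finger opening in m; "grip_force": force on a finger pad.
Only numpy, scipy, OpenCV 4.12 (cv2) and the standard library are available. Lean on these libraries where they do the work, as an engineer would, in place of code of your own. Each camera call takes 0.05 s, during which the arm holds its last target. There are 200 camera calls.

## Working session

There is one attempt and no reset: what is moved stays moved. The work goes in short steps, Python scripts to look and compute and a shell command to move; the robot and the scene stay as the last step left them, time stands still between calls to the robot, and variables do not carry over. Pictures are saved under pics/ and viewed, at most 10 in all, crops included, and the job is handed in when it is done.

```bash
ls; mkdir -p pics; python3 - <<'E'
from bench import sensors, vision, r
import cv2,json
for n in ("top","side"):
    cv2.imwrite(f"pics/{n}0.png",vision.camera(n)[:,:,::-1]); m=vision.camera_model(n)
    print(n,m)
s=sensors.read_state();print(s["time"],s["ee_pos"],s["eef_rot"],s["width"],r.pinch_z)
E
```

```text
pics
top {'vertical_fov': 53.91969845823282, 'cx': 319.1618707279469, 'cy': 198.29222302564054, 'dist': array([-0.05948704,  0.        ,  0.        ,  0.        ,  0.        ]), 'camera_from_world': array([[-0.00875749, -0.99996109,  0.00105976,  0.02688874],
       [-0.99923468,  0.00871072, -0.03813355,  0.54061084],
       [ 0.03812284, -0.00139291, -0.99927209,  0.89552917],
       [ 0.        ,  0.        ,  0.        ,  1.        ]])}
side {'vertical_fov': 54.52244602483364, 'cx': 320.35970189851605, 'cy': 203.31828403368607, 'dist': array([-0.04145195,  0.        ,  0.        ,  0.        ,  0.        ]), 'camera_from_world': array([[-0.91467794, -0.40404768,  0.01047544,  0.50569299],
       [-0.27208497,  0.59636307, -0.7551959 ,  0.18145996],
       [ 0.29888799, -0.69361125, -0.65541545,  0.74531014],
       [ 0.        ,  0.        ,  0.        ,  1.        ]])}
0.1 [ 0.16409437 -0.60270139  0.1967483 ] [ 9.91179640e-01  1.32523715e-01 -9.43486376e-05 -6.14749977e-04] 0.08724048129611801 0.0187
```

View pics/top0.png

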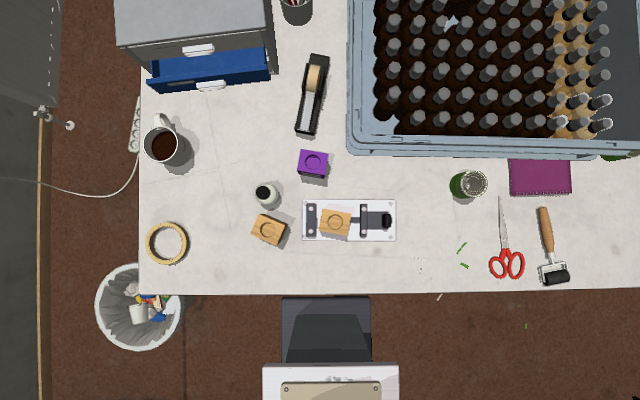

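View pics/side0.png

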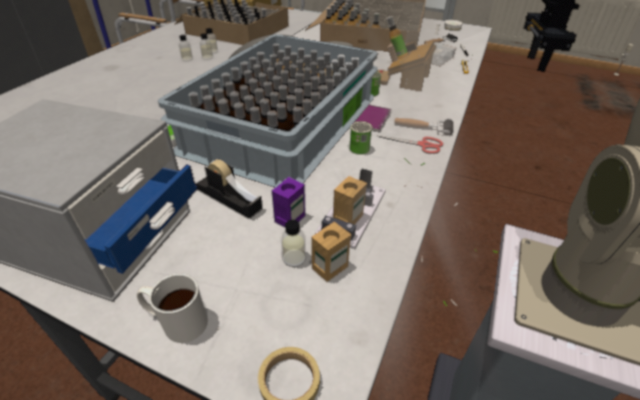

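Top view: fixture plate about (302-396, 199-241), stand to turn at (335,222), finished one at (269,230), purple one at (313,162). I'll enlarge the fixture.

```bash
python3 - <<'E'
import cv2
a=cv2.imread("pics/top0.png")[185:255,240:410]; cv2.imwrite("pics/c1.png",cv2.resize(a,None,fx=4.7,fy=4.7,interpolation=cv2.INTER_CUBIC))
E
```

```text
(no output)
```

View pics/c1.png

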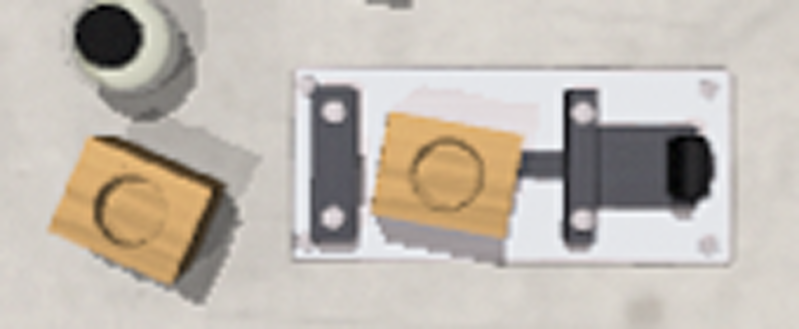

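The enlarged crop shows the plate corners at crop (293,68),(735,70),(733,264),(291,262). The stand's top corners are at (389,112),(524,135),(506,237),(373,213), and the jaw edges and handle are clear.

```bash
cat > h.py <<'E'
import numpy as np, cv2
from bench import sensors, vision, r
def ray(name,uv,z):
    m=vision.camera_model(name); f=200/np.tan(np.radians(m["vertical_fov"]/2))
    K=np.array([[f,0,m["cx"]],[0,f,m["cy"]],[0,0,1]])
    p=cv2.undistortPoints(np.array(uv,float).reshape(-1,1,2),K,m["dist"]).reshape(-1,2)
    T=m["camera_from_world"];R=T[:3,:3];c=-R.T@T[:3,3]
    d=np.c_[p,np.ones(len(p))]@R
    return c+d*((z-c[2])/d[:,2])[:,None]
def crop(uv,k=4.7,o=(240,185)): return (np.array(uv,float)+.5)/k-.5+np.array(o)
def yaw(v): return np.degrees(np.arctan2(v[1],v[0]))
def state():
    s=sensors.read_state()
    from scipy.spatial.transform import Rotation as Ro
    M=Ro.from_quat(s["eef_rot"]).as_matrix()
    return s,M
E
python3 - <<'E'
from h import *
P=ray("top",crop([(293,68),(735,70),(733,264),(291,262)]),.012)
print("plate",P[:,:2].round(4), [np.linalg.norm(P[i]-P[i-1]).round(4) for i in range(4)])
ey=(P[0]-P[1]+P[3]-P[2])[:2]; ey/=np.linalg.norm(ey); ex=np.array([ey[1],-ey[0]])
O=P.mean(0)[:2]+ey*.036
print("fix origin",O,"ex yaw",yaw(ex))
S=ray("top",crop([(389,112),(524,135),(506,237),(373,213)]),.107)
print("stand",S.mean(0),[np.linalg.norm(S[i]-S[i-1]).round(4) for i in range(4)],"x yaw",yaw(S[0]-S[3]),yaw(S[1]-S[2]),"y yaw",yaw(S[0]-S[1]),yaw(S[3]-S[2]))
d=S.mean(0)[:2]-O;print("stand in fix",d@ex,d@ey)
for n,p,z in (("handle",(689,170),.072),("jawface",(563,170),.045),("fixedface",(359,165),.045)):
    q=ray("top",crop([p]),z)[0]; d=q[:2]-O; print(n,q.round(4),d@ex,d@ey)
s,M=state();print(M.round(3))
E
```

```text
plate [[ 0.5393  0.0618]
 [ 0.5364 -0.1549]
 [ 0.4416 -0.1525]
 [ 0.4447  0.0634]] [np.float64(0.0947), np.float64(0.2167), np.float64(0.0949), np.float64(0.2159)]
fix origin [ 0.49098697 -0.00954235] ex yaw -0.7898137505125322
stand [ 0.48880171 -0.00965981  0.107     ] [np.float64(0.0446), np.float64(0.0599), np.float64(0.0452), np.float64(0.059)] x yaw -9.518983263812121 -10.659329078951679 y yaw 79.82418799941516 79.26293864877547
stand in fix -0.0021834342683709957 -0.000147566047139312
handle [ 0.4889 -0.1212  0.072 ] -0.0005270856295763634 -0.11170038345780156
jawface [ 0.4889 -0.0664  0.045 ] -0.0012618080943997104 -0.0568458102698966
fixedface [0.4922 0.0296 0.045 ] 0.0006379236526291152 0.0391972889053191
[[ 0.965  0.263 -0.   ]
 [ 0.263 -0.965  0.001]
 [-0.    -0.001 -1.   ]]
```

```bash
python3 -m crank '[[[0.9,-0.93,0],0],[[0.95,-0.98,0],0],[[0.95,-0.98,0],0],[[0.95,-0.98,0],0],[[0.95,-0.98,0],0],[[0.95,-0.98,0],0],[[0.95,-0.98,0],0],[[0.95,-0.98,0],0],[[0.95,-0.98,0],0],[[0.95,-0.98,0],0],[[0.95,-0.98,0],0],[[0.95,-0.98,0],0]]' 1
python3 -m crank '[[[0.95,-0.98,0],0],[[0.95,-0.98,0],0],[[0.95,-0.98,0],0],[[0.95,-0.98,0],0],[[0,0,0],-1],[[0,0,0],-1],[[0,0,0],-1],[[0,0,0],-1],[[0,0,0],-1],[[0,0,0],-1],[[0,0,0],-1],[[0,0,0],-1]]'
cat >> h.py <<'E'
def goto(p,yx):
    "shift in tool units (3cm) and turn (8deg units) to reach TCP p, tool-x yaw yx"
    s,M=state(); cur=yaw(M[:,0]); d=M.T@(np.array(p)-s["ee_pos"])/.03
    print("t",round(s["time"],2),"pos",s["ee_pos"].round(4),"xyaw",cur.round(2),"shift",d.round(3),"turn",(-((yx-cur+180)%360-180)/8).round(3),"F",np.round(s["ft_force"],1),"w",round(s["width"],4),"j7",s["joint_positions"][-1])
E
python3 -c "
from h import *
goto([.4888,-.0097,.068],79.9)"
```

```text
time: 1.6
ee_pos: [0.4008, -0.1734, 0.1973]
eef_rot: [0.991, 0.132, -0.0, 0.0]
ft_force: [0.6, -1.1, -0.2]
width: 0.0869
grip_force: 0.0
time: 3.1
ee_pos: [0.4793, -0.0312, 0.1972]
eef_rot: [0.769, 0.639, -0.0, -0.0]
ft_force: [0.3, 0.1, -0.9]
width: 0.0868
grip_force: 0.0
t 3.1 pos [ 0.4793 -0.0312  0.1972] xyaw 79.49 shift [0.764 0.182 4.305] turn -0.051 F [ 0.3  0.1 -0.9] w 0.0868 j7 -0.23958720138166686
```

```bash
python3 -m crank '[[[0.76,0.18,0],-0.05],[[0,0,0.7],0],[[0,0,0.8],0],[[0,0,0.8],0],[[0,0,0.8],0],[[0,0,0.8],0],[[0,0,0.4],0],[[0,0,0],0]]' 1
python3 -c "
from h import *
goto([.4888,-.0097,.068],79.9)
cv2.imwrite('pics/g1.png',cv2.resize(vision.camera('side')[130:290,220:440,::-1],None,fx=3,fy=3))"
```

```text
time: 4.1
ee_pos: [0.4886, -0.0098, 0.068]
eef_rot: [0.768, 0.64, -0.0, -0.001]
ft_force: [-0.7, 0.1, 0.8]
width: 0.0868
grip_force: 0.0
t 4.1 pos [ 0.4886 -0.0098  0.068 ] xyaw 79.64 shift [ 0.004  0.005 -0.001] turn -0.033 F [-0.7  0.1  0.8] w 0.0868 j7 -0.39556243185285617
```

View pics/g1.png

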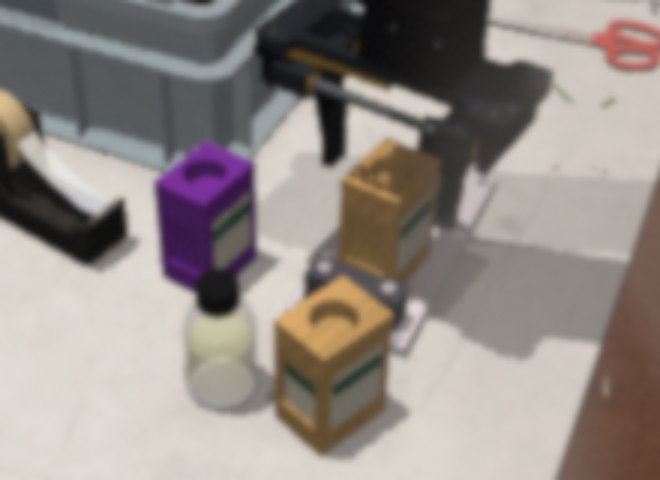

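The fingers straddle the stand at crop (390,200), with the label to the front and the recess towards the fixed jaw. Next I close and lift slightly.

```bash
python3 -m crank '[[[0,0,0],0],[[0,0,0],0],[[0,0,0],0],[[0,0,0],0],[[0,0,0],0],[[0,0,-0.3],0],[[0,0,-0.3],0]]' 0 25
python3 -m crank '[[[0,0,0],-0.8],[[0,0,0],-0.9],[[0,0,0],-0.9],[[0,0,0],-0.9],[[0,0,0],-0.9],[[0,0,0],-0.9],[[0,0,0],-0.9],[[0,0,0],-0.9],[[0,0,0],-0.9],[[0,0,0],-0.9],[[0,0,0],-0.9],[[0,0,0],-0.9]]'
python3 - <<'E'
from h import *
O=np.array([.491,-.0095]);a=np.radians(-.8);ex=np.array([np.cos(a),np.sin(a)]);ey=np.array([-ex[1],ex[0]])
p=O+ey*.014
goto([p[0],p[1],.069],179.2)
E
```

```text
time: 5.03
ee_pos: [0.4891, -0.0098, 0.0871]
eef_rot: [0.768, 0.64, 0.0, -0.0]
ft_force: [0.7, -0.1, -1.0]
width: 0.046
grip_force: 25.0
time: 6.52
ee_pos: [0.4894, -0.01, 0.0871]
eef_rot: [0.127, 0.992, -0.0, 0.0]
ft_force: [0.1, 1.0, -2.2]
width: 0.0455
grip_force: 25.0
t 6.53 pos [ 0.4894 -0.01    0.0871] xyaw 165.46 shift [0.062 0.482 0.603] turn -1.718 F [ 0.1  1.  -2.2] w 0.0455 j7 1.0648700504105766
```

```bash
python3 -m crank '[[[0,0,0],-0.86],[[0,0,0],-0.86],[[-0.05,0.24,0],0],[[0,0.24,0],0],[[0,0,0],0]]'
python3 - <<'E'
from h import *
goto([.4912,.0045,.0685],179.2)
cv2.imwrite('pics/g2.png',cv2.resize(vision.camera('side')[130:290,220:440,::-1],None,fx=3,fy=3))
E
```

```text
time: 7.15
ee_pos: [0.4909, 0.0056, 0.0866]
eef_rot: [0.009, 1.0, 0.0, 0.0]
ft_force: [-0.9, -0.2, -1.2]
width: 0.0455
grip_force: 25.0
t 7.15 pos [0.4909 0.0056 0.0866] xyaw 179.0 shift [-0.01  -0.037  0.604] turn -0.025 F [-0.9 -0.2 -1.2] w 0.0455 j7 1.2520878257683046
```

View pics/g2.png

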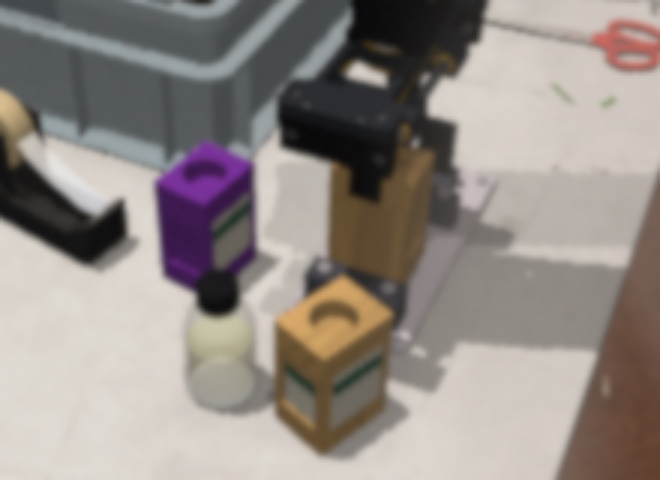

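The stand now has its plain side and recess facing the front. I'll lower it.

```bash
python3 -m crank '[[[0,-0.03,0.25],0],[[0,0,0.2],0],[[0,0,0.12],0],[[0,0,0.03],0],[[0,0,0],0]]'
python3 -c "
from h import *
goto([.4912,.0045,.068],179.2)"
```

```text
time: 7.82
ee_pos: [0.4909, 0.0036, 0.0685]
eef_rot: [0.009, 1.0, -0.0, 0.0]
ft_force: [-0.0, -0.9, -0.6]
width: 0.0457
grip_force: 25.0
t 7.83 pos [0.4909 0.0036 0.0685] xyaw 178.98 shift [-0.009  0.031  0.016] turn -0.027 F [-0.  -0.9 -0.6] w 0.0457 j7 1.2336167620571599
```

```bash
python3 -m crank '[[[0,0,0.03],0],[[0,0,0],0]]'
python3 -m crank '[[[0,0,0],0],[[0,0,0],0],[[0,0,0],0],[[0,0,-0.6],0],[[0,0,-1],0],[[0,0,-1],0],[[0,0,-0.8],0]]' 1
python3 -m crank '[[[0,-0.9,0],0],[[0,-0.9,0],0],[[0,-0.9,0],0],[[0,-0.9,0],0],[[0,-0.9,0],0],[[0,-0.95,0],0],[[0,0,0],0]]' 0
python3 - <<'E'
from h import *
goto([.489,-.160,.045],179.2)
cv2.imwrite('pics/t2.png',cv2.resize(vision.camera('top')[185:255,240:410,::-1],None,fx=4.7,fy=4.7,interpolation=cv2.INTER_CUBIC))
E
```

```text
time: 8.07
ee_pos: [0.4913, 0.0036, 0.0684]
eef_rot: [0.009, 1.0, -0.0, 0.0]
ft_force: [-4.1, -0.7, 11.8]
width: 0.046
grip_force: 25.0
time: 8.95
ee_pos: [0.4913, 0.004, 0.1719]
eef_rot: [0.009, 1.0, -0.0, 0.001]
ft_force: [0.3, -0.3, -0.1]
width: 0.0868
grip_force: 0.0
time: 9.82
ee_pos: [0.4879, -0.1621, 0.1705]
eef_rot: [0.011, 1.0, -0.0, 0.0]
ft_force: [0.4, -0.3, 0.1]
width: 0.0251
grip_force: 0.0
t 9.82 pos [ 0.4879 -0.1621  0.1705] xyaw 178.79 shift [-0.034  0.071  4.182] turn -0.051 F [ 0.4 -0.3  0.1] w 0.0251 j7 1.6525967051722639
```

View pics/t2.png

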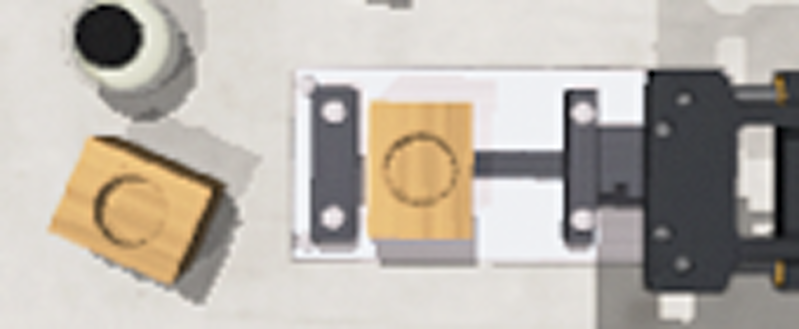

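The stand stands square at crop (421,170), 3 mm off the fixed jaw. The gripper is behind the handle and clear of it. Next I go down and push.

```bash
python3 -m crank '[[[-0.03,0,0.8],0],[[0,0,0.9],0],[[0,0,0.9],0],[[0,0,0.9],0],[[0,0,0.6],0],[[0,0,0],0]]' 0
python3 -m crank '[[[0,0.2,0],0],[[0,0.3,0],0],[[0,0.3,0],0],[[0,0.3,0],0],[[0,0.3,0],0],[[0,0.3,0],0],[[0,0.2,0],0],[[0,0,0],0]]'
python3 - <<'E'
from h import *
goto([.490,-.0935,.045],179.2)
E
```

```text
time: 10.62
ee_pos: [0.4885, -0.1591, 0.0461]
eef_rot: [0.008, 1.0, 0.0, -0.001]
ft_force: [0.2, 0.1, -0.1]
width: 0.0005
grip_force: 0.0
time: 11.62
ee_pos: [0.4904, -0.1017, 0.0472]
eef_rot: [0.008, 1.0, 0.0, 0.0]
ft_force: [-1.0, 1.1, 7.0]
width: 0.0007
grip_force: 3.3
t 11.62 pos [ 0.4904 -0.1017  0.0472] xyaw 179.05 shift [0.018 0.273 0.072] turn -0.019 F [-1.   1.1  7. ] w 0.0007 j7 1.432360212923931
```

A 7 N upward force is unexpected, so I'll look before pushing on.

```bash
python3 - <<'E'
from h import *
cv2.imwrite('pics/g3.png',cv2.resize(vision.camera('side')[110:290,220:440,::-1],None,fx=3.3,fy=3.3,interpolation=cv2.INTER_CUBIC))
goto([.490,-.0935,.045],179.2)
E
```

```text
t 11.68 pos [ 0.4904 -0.1017  0.0472] xyaw 179.04 shift [0.018 0.273 0.072] turn -0.019 F [-0.3  2.2  6.5] w 0.0005 j7 1.432473490236691
```

View pics/g3.png

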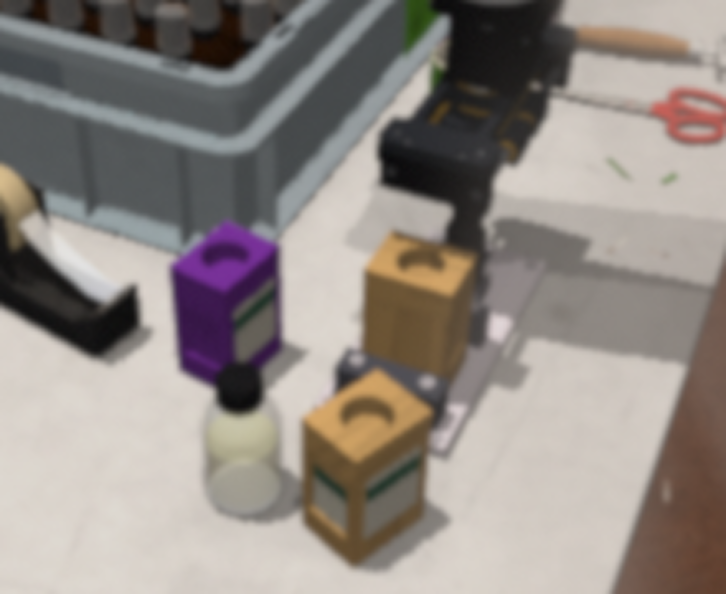

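```bash
python3 -m crank '[[[0,0,-0.15],0],[[0,0,-0.15],0],[[0,0,0],0]]'
python3 -m crank '[[[0,0.08,0],0],[[0,0.08,0],0],[[0,0,0],0]]'
```

```text
time: 12.05
ee_pos: [0.4901, -0.1029, 0.0559]
eef_rot: [0.009, 1.0, -0.0, 0.0]
ft_force: [-0.0, 0.7, -0.1]
width: 0.0008
grip_force: 0.0
time: 12.42
ee_pos: [0.4899, -0.0978, 0.0555]
eef_rot: [0.009, 1.0, 0.0, -0.0]
ft_force: [0.9, 0.2, -0.8]
width: 0.0004
grip_force: 0.0
```

```bash
python3 -m crank '[[[0,0.1,0],0]]'; python3 -m crank '[[[0,0.1,0],0]]'
python3 - <<'E'
from h import *
cv2.imwrite('pics/t3.png',cv2.resize(vision.camera('top')[175:265,240:410,::-1],None,fx=4.7,fy=4.7,interpolation=cv2.INTER_CUBIC))
goto([.490,-.0935,.055],179.2)
E
```

```text
time: 12.55
ee_pos: [0.49, -0.0952, 0.0555]
eef_rot: [0.009, 1.0, -0.0, -0.0]
ft_force: [0.5, 0.1, 0.2]
width: 0.0003
grip_force: 0.0
time: 12.68
ee_pos: [0.4901, -0.0918, 0.0555]
eef_rot: [0.009, 1.0, 0.0, -0.0]
ft_force: [-1.1, -0.1, -0.2]
width: 0.0002
grip_force: 0.0
t 12.72 pos [ 0.4901 -0.0914  0.0556] xyaw 179.02 shift [ 0.003 -0.071  0.019] turn -0.023 F [-0.8  0.9 -0.1] w 0.0006 j7 1.4219873017371656
```

View pics/t3.png

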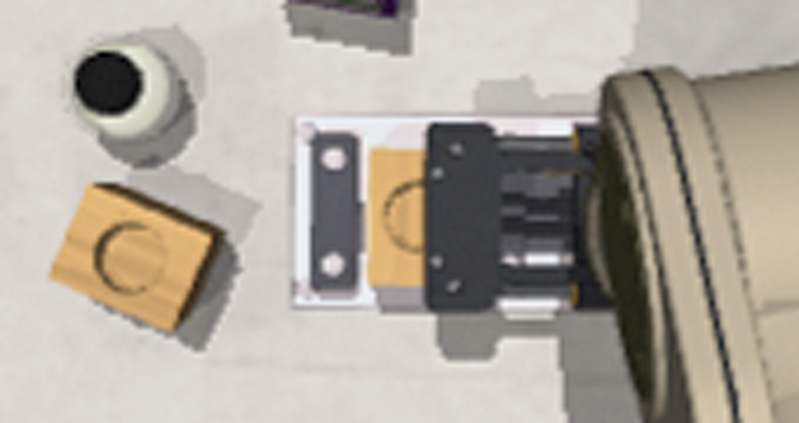

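No sign of handle contact here. I'll back off and measure the jaw numerically.

```bash
python3 -m crank '[[[0,-0.5,0],0],[[0,-0.5,0],0],[[0,0,-0.9],0],[[0,0,-0.9],0],[[0,0,-0.9],0],[[0,0,-0.9],0],[[0,-0.9,0],0],[[0,-0.9,0],0],[[0,-0.9,0],0],[[0,0,0],0]]'
python3 - <<'E'
from h import *
im=vision.camera('top'); cv2.imwrite('pics/t4.png',im[:,:,::-1])
g=im.mean(2)
for a,b in ((205,211),(216,224)): print(a,list(zip(range(300,400,2),g[a:b,300:400:2].mean(0).astype(int).tolist())))
goto([.490,-.16,.045],179.2)
E
```

```text
time: 13.98
ee_pos: [0.4872, -0.2066, 0.1632]
eef_rot: [0.011, 1.0, -0.0, -0.0]
ft_force: [-0.1, 0.5, -0.2]
width: 0.0004
grip_force: 0.0
205 [(300, 222), (302, 208), (304, 244), (306, 133), (308, 123), (310, 196), (312, 181), (314, 99), (316, 166), (318, 223), (320, 197), (322, 197), (324, 198), (326, 196), (328, 198), (330, 189), (332, 191), (334, 191), (336, 188), (338, 188), (340, 213), (342, 236), (344, 214), (346, 134), (348, 192), (350, 148), (352, 244), (354, 243), (356, 243), (358, 243), (360, 243), (362, 243), (364, 243), (366, 243), (368, 243), (370, 242), (372, 241), (374, 243), (376, 243), (378, 242), (380, 242), (382, 243), (384, 243), (386, 243), (388, 242), (390, 237), (392, 242), (394, 241), (396, 213), (398, 203)]
216 [(300, 221), (302, 208), (304, 246), (306, 135), (308, 100), (310, 103), (312, 101), (314, 99), (316, 120), (318, 212), (320, 186), (322, 149), (324, 170), (326, 175), (328, 182), (330, 168), (332, 170), (334, 172), (336, 142), (338, 172), (340, 159), (342, 130), (344, 110), (346, 103), (348, 102), (350, 101), (352, 94), (354, 103), (356, 102), (358, 103), (360, 103), (362, 102), (364, 102), (366, 85), (368, 11), (370, 43), (372, 45), (374, 35), (376, 145), (378, 139), (380, 139), (382, 133), (384, 133), (386, 134), (388, 133), (390, 131), (392, 222), (394, 244), (396, 203), (398, 222)]
t 14.03 pos [ 0.4876 -0.2047  0.1633] xyaw 178.83 shift [-0.049  1.488  3.945] turn -0.046 F [-0.4  1.3 -0.1] w 0.0001 j7 1.7100845167862493
```

```bash
python3 - <<'E'
from h import *
im=cv2.imread('pics/t4.png').mean(2)
print(im[216:224,336:348].mean(0).astype(int), im[212:215,338:356].mean(0).astype(int))
P=ray("top",[(345,220),(352,220)],.045);print("face/back",P[:,1]+.0095)
P=ray("top",[(366.5,220),(375.5,220)],.072);print("handle",P[:,1]+.0095)
P=ray("top",[(341,220)],.107);print("stand right",P[:,1]+.0095)
cv2.imwrite('pics/t4c.png',cv2.resize(cv2.imread('pics/t4.png')[185:255,290:420],None,fx=6,fy=6,interpolation=cv2.INTER_CUBIC))
E
```

```text
[142 160 172 174 159 127 130 132 110  57 103 104] [170 174 207 240 239 242 219  47 101 104 101 102 102  99  97 103 103 103]
face/back [-0.02501464 -0.04050983]
handle [-0.06936269 -0.08871035]
stand right [-0.01266706]
```

View pics/t4c.png

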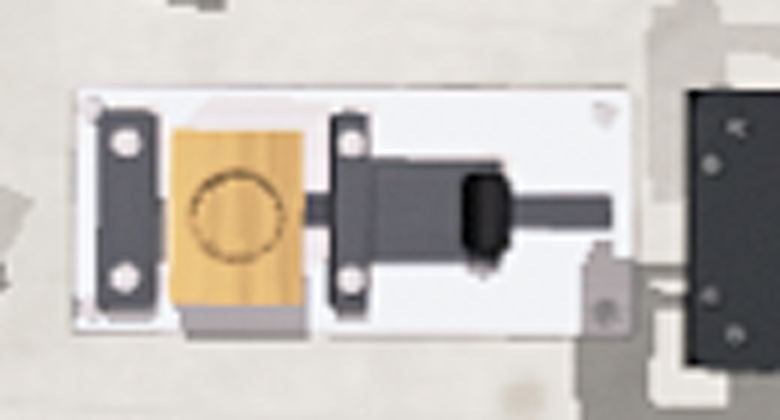

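The jaw is at 0.035 and moved partway before the finger rode over the handle. I'll turn the gripper a quarter so its body stays clear of the stand, then pinch the handle on its x sides.

```bash
python3 -m crank '[[[0,0,0],0.93],[[0,0,0],0.93],[[0,0,0],0.93],[[0,0,0],0.93],[[0,0,0],0.93],[[0,0,0],0.93],[[0,0,0],0.93],[[0,0,0],0.93],[[0,0,0],0.93],[[0,0,0],0.93],[[0,0,0],0.95],[[0,0,0],0.95]]' 0.75
python3 -c "
from h import *
goto([.4899,-.0905,.038],89.2)"
```

```text
time: 15.52
ee_pos: [0.4882, -0.2024, 0.1637]
eef_rot: [0.712, 0.702, 0.0, 0.0]
ft_force: [-0.1, -1.2, -0.7]
width: 0.0654
grip_force: 0.0
t 15.53 pos [ 0.4882 -0.2024  0.1637] xyaw 89.2 shift [3.729e+00 4.000e-03 4.189e+00] turn 0.0 F [-0.1 -1.2 -0.7] w 0.0654 j7 0.18715451482171086
```

```bash
python3 -m crank '[[[0.73,0,0],0],[[1,0,0],0],[[1,0,0],0],[[1,0,0],0],[[0,0,0.7],0],[[0,0,0.9],0],[[0,0,0.9],0],[[0,0,0.9],0],[[0,0,0.5],0],[[0,0,0.29],0],[[0,0,0],0]]' 0.75
python3 -m crank '[[[0,0,0],0],[[0,0,0],0],[[0,0,0],0],[[0,0,0],0],[[0,0,0],0]]' 0 20
python3 -c "
from h import *
goto([.490,-.0715,.038],89.2)"
```

```text
time: 16.9
ee_pos: [0.4893, -0.0908, 0.0379]
eef_rot: [0.711, 0.704, 0.0, -0.0]
ft_force: [-0.5, 0.3, 0.3]
width: 0.0651
grip_force: 0.0
time: 17.52
ee_pos: [0.4895, -0.0913, 0.038]
eef_rot: [0.711, 0.703, 0.0, 0.0]
ft_force: [2.3, -0.4, 0.1]
width: 0.0298
grip_force: 20.0
t 17.52 pos [ 0.4895 -0.0913  0.038 ] xyaw 89.38 shift [ 0.659  0.008 -0.002] turn 0.023 F [ 2.3 -0.4  0.1] w 0.0298 j7 -0.10645081281888566
```

Handle pinched (29.8 mm). Next I slide the jaw.

```bash
python3 -m crank '[[[0.15,0,0],0],[[0.15,0,0],0],[[0.15,0,0],0],[[0.06,0,0],0],[[0.06,0,0],0]]'; for i in 1 ; do python3 -m crank '[[[0.06,0,0],0],[[0,0,0],0]]'; done;  python3 -m crank '[[[0.06,0,0],0],[[0,0,0],0]]'
```

```text
time: 18.15
ee_pos: [0.4898, -0.0742, 0.038]
eef_rot: [0.711, 0.703, 0.0, 0.0]
ft_force: [3.9, -2.7, -1.2]
width: 0.0298
grip_force: 20.0
time: 18.4
ee_pos: [0.4898, -0.0721, 0.038]
eef_rot: [0.711, 0.703, 0.0, 0.0]
ft_force: [4.4, -1.6, -1.2]
width: 0.03
grip_force: 20.0
time: 18.65
ee_pos: [0.4899, -0.0718, 0.038]
eef_rot: [0.711, 0.703, -0.0, 0.001]
ft_force: [5.3, -7.3, -2.7]
width: 0.0293
grip_force: 20.0
```

```bash
python3 -m crank '[[[0.05,0,0],0],[[0,0,0],0]]'
```

```text
time: 18.9
ee_pos: [0.4899, -0.0718, 0.038]
eef_rot: [0.712, 0.703, -0.001, 0.001]
ft_force: [6.2, -12.2, -1.7]
width: 0.0297
grip_force: 20.0
```

```bash
python3 -m crank '[[[0,0,0],0],[[0,0,0],0],[[0,0,0],0],[[0,0,0],0]]' 0.75; python3 -m crank '[[[0,0,-0.5],0],[[0,0,-0.9],0],[[0,0,-0.9],0],[[0,0,-0.9],0],[[0,0,-0.9],0],[[-0.9,0,0],0],[[-0.9,0,0],0],[[-0.9,0,0],0],[[-0.9,0,0],0],[[-0.9,0,0],0],[[0,0,0],0]]'
python3 - <<'E'
from h import *
cv2.imwrite('pics/a.png',vision.camera('top')[:,:,::-1]); cv2.imwrite('pics/b.png',vision.camera('side')[:,:,::-1])
a=cv2.resize(cv2.imread('pics/a.png')[190:250,290:410],None,fx=6,fy=6,interpolation=cv2.INTER_CUBIC)
b=cv2.resize(cv2.imread('pics/b.png')[165:255,290:410],None,fx=2.6,fy=2.6,interpolation=cv2.INTER_CUBIC)
c=np.zeros((600,720,3),np.uint8);c[:360]=a;c[362:362+b.shape[0],:b.shape[1]]=b;cv2.imwrite('pics/final.png',c)
goto([.490,-.0715,.038],89.2)
E
```

```text
time: 19.4
ee_pos: [0.4893, -0.0687, 0.0378]
eef_rot: [0.711, 0.703, -0.0, -0.0]
ft_force: [0.5, -0.0, -0.5]
width: 0.0606
grip_force: 0.0
time: 20.78
ee_pos: [0.4878, -0.206, 0.1616]
eef_rot: [0.712, 0.702, 0.0, 0.0]
ft_force: [-0.4, -0.1, 0.9]
width: 0.0651
grip_force: 0.0
t 20.88 pos [ 0.4883 -0.2033  0.1615] xyaw 89.4 shift [4.393 0.007 4.119] turn 0.026 F [-0.6  0.1 -0.3] w 0.0653 j7 0.19118058801858231
```

View pics/final.png

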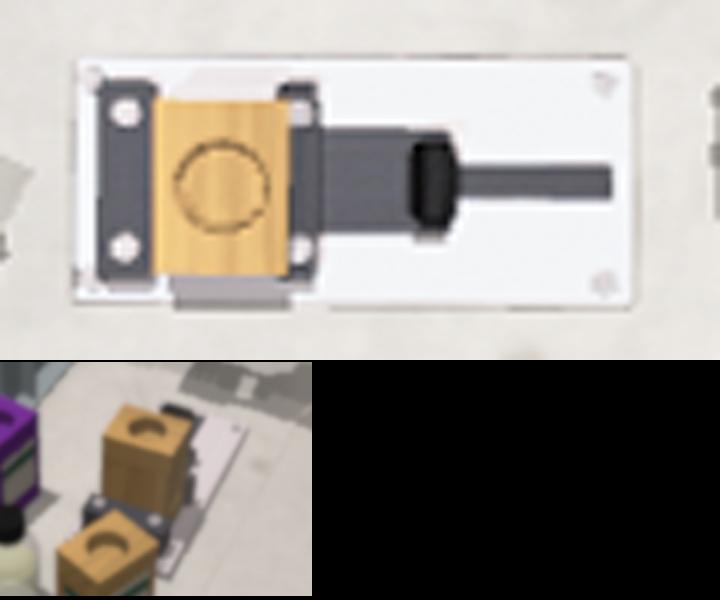

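The stand sits square between both jaws at crop (222,187), upright and with its recess to the front. The gripper is clear.

```bash
python3 -c "
from bench import r
print(r.close_job())"
```

```text
the job is handed in; nothing more can be done
None
```

I handed the job in at about 21 s: the stand is turned a quarter with its recess to the front, sits upright on the base, and is held between both jaws, with the gripper clear.

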